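# Index the rotary gauge rack and hang the snap gauge on its empty arm

## Task

Put the snap gauge away: first index the three-arm rotary rack so that it clicks home with its empty arm over the pointer nose of the foot, then hang the loose gauge astride that arm, squarely across it near the middle, so that it hangs free and still. Lower the gauge on gently instead of dropping it, and leave the caliper, clamp and brush where they lie.

Things in the scene. Friction and masses are not known exactly. Their poses are not given: they have to be found in the camera images.
- turret (a joint): Turret angle, rad, counter-clockwise from above; 0 and 6.283 both have the empty arm over the foot's nose. Detents every 120 degrees (holding about 0.4 N m): left within 50 degrees of one, it swings in by itself and settles in some 2 s. It starts in one of the other two (2.09 or 4.19): one index, clockwise or counter-clockwise, brings the empty arm to the nose. It turns both ways.
- pivot (a point): On the turret's vertical axis, 156 mm above the bench; axes of the foot: x from the nose through the pivot to the back, z up. Foot: grey disc 210 mm across, 18 mm high. Hub: 52 mm across, top at 165 mm. It carries three level radial arms 120 degrees apart; two each carry a gauge fixed 125 mm out (up to 100 mm wide across the arm, top 186 mm above the bench), one is empty.
- load_point (a point): Above the foot's pointer nose, 125 mm from the pivot, 156 mm above the bench: where bar_seat must come. The nose is a flat pointed tongue, 14 mm high, reaching 180 mm from the pivot on the side facing the robot. At the back of the foot stands the detent drum, 62 mm high. Axes as for pivot.
- bar_seat (a point): Point on top of the empty arm, 125 mm from the pivot; turns with the turret. x points along the arm towards the pivot, y across, z up. The arm is a round steel bar, 12 mm diameter, axis 150 mm above the bench, straight to 175 mm from the pivot, its tip then turned up to 178 mm height.
- index_knob (a point): Centre of the top of the black knob for turning the turret: upright cylinder, 26 mm diameter, 165 to 215 mm above the bench, on a crank 65 mm from the pivot, on the far side of the pivot from the empty arm. It does not spin on its crank.
- gauge: Loose snap gauge on the bench: aluminium inverted U, black side plates, dark steel feet, 100 mm wide (y), 20 thick (x), 104 tall (z), about 0.4 kg. Origin: underside, midway between the feet. Legs 22 mm wide, gap 56 mm (44 between the anvils near the feet). The solid crown is 30 mm high in the middle, its underside a shallow roof that centres on a bar. Grasp the crown.
- gauge_seat (a point): Top of the gap: apex of the underside of the loose gauge's crown, 74 mm above its feet, in the middle. Axes as the gauge. When hung it rests on top of the bar, 156 mm above the bench.
- caliper: Digital caliper lying flat, 190 mm long (x), 56 mm over the jaws, 12 mm thick; a bystander. Origin: under the middle of its beam.
- clamp: Blue G-clamp lying flat, about 100 by 150 mm, 20 mm high; a bystander. Origin: under the middle of its frame.
- brush: Wooden bench brush lying bristles down, 190 mm long (x), 40 mm wide, 40 mm high; a bystander. Origin: under its middle.
Things that resemble listed ones, but are neither listed nor needed, are in the scene too. What is meant by the gauge is not turquoise, and is the larger of those in its own colour.

How it is judged:
By the outcome, as a careful person would: the job done as asked, in the order asked, and still so for the second after the job is handed in, with the robot touching nothing.
It also fails if it takes over 64 s, if anything falls off the work surface, if the arm or the gripper's body presses on something with over 40 N, if the wrist force passes 120 N, or if a joint passes its speed limit or range.

## Robot

A 7-joint arm with a two-finger parallel gripper is mounted at the origin on the work surface. World frame = base frame: x ahead of the robot, y to its left, z up, the work surface at z = 0. Lengths are in m, angles in degrees, forces in N, time in s.
With the tool pointing down it reaches from about 0.425 to 0.975 m from the base axis. Payload 16.7 kg.
Tool frame: the origin (TCP) lies at the centre of the arm's flange, where the gripper is bolted on; the fingertips stand 173 mm ahead of it and the grasp point (between the pads) lies 155 mm ahead of it; z points along the fingers, y is the direction in which the jaws open and shut (so a half turn about z gives the same grasp; the last joint's range is limited). The gripper opens to 85 mm and grips with 20 to 120 N. Pads are 22 mm wide; open, the fingers measure 114 mm over their backs; the gripper's body (76 mm by 85 mm) begins 54 mm behind the grasp point. The pads swing forward as they close: fully open they stand 13 mm farther back than shut.
Start: joints at [59.101, 24.414, 4.234, 92.017, -1.954, 63.644, -3.845], TCP at [0.256, -0.624, 0.405] pointing down, gripper open.
Joint ranges: [-163.25, 163.25], [-28.42, 122.38], [-70.27, 78.77], [12.13, 141.07], [-58.53, 238.53], [9.26, 117.41], [-156.51, 156.51]. Speed limits (degrees/s): [108.29, 108.29, 136.94, 136.94, 172.46, 172.46, 172.46].

## Interface

Orientations are given as [roll, pitch, yaw] about the fixed x, y, z axes, in that order (R = Rz(yaw) Ry(pitch) Rx(roll)).
In Python, from bench import status, camera, ticket gives the robot as it stands. The module is installed in compiled form; this text tells all that it offers.
- The arm moves only by the shell command python3 -m jog 'ROWS' [OPENING] [FORCE]. ROWS is JSON, a list of rows, each a list of 4 numbers: the shift along the tool's x, y, z in mm, then the turn about the tool's z in rad. In form: [[x, y, z, turn], ...]. A call has 1 to 20 rows; each row is the pose to reach, as a shift and turn from the pose commanded when the call began, along the tool's axes at that moment; what a row does not reach only later rows make up. A row lasts 1/10 s, in which the tool goes at most 50 mm and 8.59 degrees, less where a joint would pass 70% of its speed; a pose out of reach is approached as far as the arm can. A call with a gripper value outside its range is refused whole. OPENING is the gripper command: -1 is shut, 1 is fully open, values between are in proportion, set as the call begins (- or left out, the last holds). The fingers move at their own pace and stop on an object; FORCE is the grip in N (left out, the last holds). Time passes only in rows, so rows that repeat a pose let the fingers close. It gives the time, the measured TCP pose, the force and the opening at its end, in the units of the state.
- status.sense(): the state, without advancing time (a new reading comes with each control period).
- camera(name): name is "side" or "top" or "wrist"; returns a dict with "pixels" (420x560x3 uint8, red, green, blue), "range_z" (420x560 float32, m along the optical axis (not along the pixel's ray), 0 where there is no reading), "fx", "fy", "cx", "cy" (pixels), "dist" ([k1, k2, p1, p2, k3] as OpenCV has them; the pictures are not rectified), "pose" (4x4, takes a point from camera to world coordinates); the wrist camera has in their place "mount" (4x4, takes a point from camera to tool coordinates, whose origin is the TCP and whose axes are the flange's). Camera axes: x right, y up, looking along -z (the intrinsics and any distortion apply to the point x, -y, -z); pixel columns grow to the right and rows downward; lengths in m; the calibration is good to about 2 mm. A picture is of the moment at which its call begins: read the wrist's pose just before it.
- ticket.sign_off(): hands the job in, once; it reports no verdict.
The state is a dict: "t": time; "joint_positions": joint angles; "qd": joint speeds; "effort": joint torques, N m; "eef_pos": TCP position; "ee_rot": TCP orientation; "contact_force": force on the tool from outside, world axes, zero at the start; "ft_torque": the same for the moment, N m; "gripper_width": finger opening in m.
Only numpy, scipy, OpenCV 4.12 (cv2) and the standard library are available. Lean on these libraries where they do the work, as an engineer would, in place of code of your own. Each camera call takes 0.05 s, during which the arm holds its last target. There are 200 camera calls.

## Working session

There is one attempt and no reset: what is moved stays moved. The work goes in short steps, Python scripts to look and compute and a shell command to move; the robot and the scene stay as the last step left them, time stands still between calls to the robot, and variables do not carry over. Pictures are saved under pics/ and viewed, about 8 in all and at most 12, crops included, and the job is handed in when it is done.

```bash
mkdir -p pics
cat > h.py <<'E'
import numpy as np, cv2, pickle
from bench import status, camera, ticket
from scipy.spatial.transform import Rotation as R
def tool():
    s=status.sense(); T=np.eye(4); T[:3,:3]=R.from_euler('xyz',s['ee_rot'],degrees=True).as_matrix(); T[:3,3]=s['eef_pos']; return T
def grab(name,fn):
    T=tool(); c=camera(name)
    c['W']=T@np.array(c['mount']) if name=='wrist' else np.array(c['pose'])
    pickle.dump(c,open(f'{fn}.pkl','wb')); cv2.imwrite(f'pics/{fn}.png',c['pixels'][:,:,::-1]); return c
def load(fn): return pickle.load(open(f'{fn}.pkl','rb'))
def rays(c,uv):
    K=np.array([[c['fx'],0,c['cx']],[0,c['fy'],c['cy']],[0,0,1]])
    p=cv2.undistortPoints(np.array(uv,float).reshape(-1,1,2),K,np.array(c['dist'],float)).reshape(-1,2)
    return np.c_[p[:,0],-p[:,1],-np.ones(len(p))]
def atz(c,uv,z):
    d=rays(c,uv)@c['W'][:3,:3].T; o=c['W'][:3,3]; return o+d*((z-o[2])/d[:,2])[:,None]
def dep(c,uv):
    r=rays(c,uv); D=np.array([c['range_z'][int(v),int(u)] for u,v in uv]); return (r*D[:,None])@c['W'][:3,:3].T+c['W'][:3,3]
def cloud(c):
    v,u=np.mgrid[:420,:560]; uv=np.c_[u.ravel(),v.ravel()]; D=c['range_z'].ravel()
    P=(rays(c,uv)*D[:,None])@c['W'][:3,:3].T+c['W'][:3,3]; P[D==0]=np.nan; return P.reshape(420,560,3)
E
python3 - <<'E'
from h import *
print(status.sense())
a=grab('top','top0'); b=grab('side','side0')
E
```

```text
{'t': 0.0, 'joint_positions': array([59.10074983, 24.45082202,  4.23129578, 92.05288362, -1.95252922,
       63.64373395, -3.8447602 ]), 'qd': array([-0.11530774, -0.08656202, -0.09144385,  0.04580207, -0.04065325,
       -0.05654937, -0.10168751]), 'effort': array([ 6.59704074e-04, -9.49844527e+01,  3.76139447e+00, -4.63522232e+01,
        1.90543814e-02,  1.02497867e-02, -1.79323260e-04]), 'eef_pos': array([ 0.25641173, -0.62419743,  0.40399185]), 'ee_rot': array([-1.79925007e+02,  6.75074370e-03,  2.23320778e+01]), 'contact_force': array([-0.58625271, -0.16629713,  0.30203765]), 'ft_torque': array([ 0.05119251, -0.01066122, -0.02391088]), 'gripper_width': 0.08540414077124701}
```

View pics/top0.png

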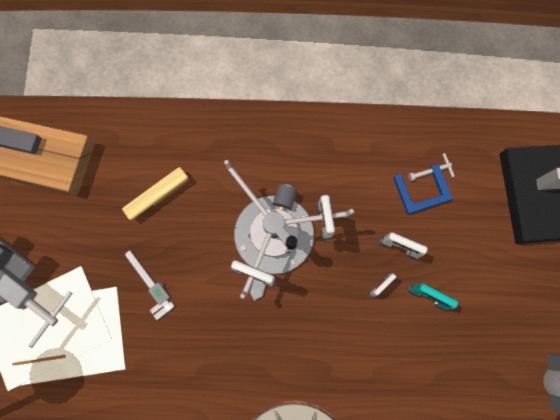

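View pics/side0.png

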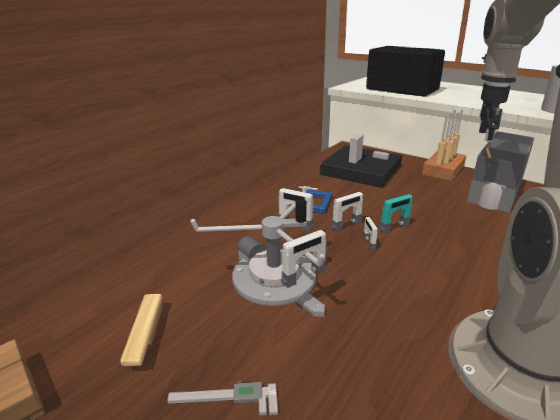

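The top view shows the pivot at about (273,224) and the nose tip at (258,292). The empty arm points up-left to (227,162), and the knob is at (291,242). The white gauge standing at about (405,244) is the larger of the two white ones; the small one is at (383,287). The side view agrees.

```bash
python3 - <<'E'
from h import *
c=load('top0'); P=cloud(c)
print('cam',c['W'][:3,3])
for n,uv,z in [('hub',(273,222),.165),('tip',(227,162),.178),('nose',(257,298),.014),('knob',(291,242),.215)]:
    print(n,atz(c,[uv],z)[0].round(4),dep(c,[uv])[0].round(4))
X,Y,Z=P[...,0],P[...,1],P[...,2]
def sel(u0,u1,v0,v1,z0,z1):
    m=np.zeros(Z.shape,bool); m[v0:v1,u0:u1]=1; m&=(Z>z0)&(Z<z1); return P[m]
def rect(n,Q):
    r=cv2.minAreaRect((Q[:,:2]*1000).astype(np.float32)); print(n,len(Q),np.round(r[0],1),np.round(r[1],1),round(r[2],1),'mean',Q.mean(0).round(4))
rect('gauge',sel(370,435,225,265,.09,.12))
rect('gauge2',sel(365,400,270,300,.03,.12))
rect('knob',sel(275,310,228,260,.205,.225))
rect('hub',sel(255,290,210,240,.155,.172))
rect('g1',sel(225,280,255,290,.175,.195))
rect('g2',sel(315,340,190,240,.175,.195))
d=sel(225,325,185,280,.012,.024); 
f=d[:,:2]; A=np.c_[2*f,np.ones(len(f))]
from scipy.spatial import ConvexHull
h=f[ConvexHull(f).vertices]; (x,y),r=cv2.minEnclosingCircle((f*1000).astype(np.float32)); print('disc',x,y,r)
# side
c=load('side0');P=cloud(c);X,Y,Z=P[...,0],P[...,1],P[...,2]
rect('side gauge',sel(325,367,185,235,.02,.12)); print(sel(325,367,185,235,.02,.12)[:,2].max())
rect('side knob/hub',sel(255,290,200,235,.2,.22)) if len(sel(255,290,200,235,.2,.22)) else None
E
python3 -c "
import cv2
a=cv2.imread('pics/top0.png');b=cv2.imread('pics/side0.png')
cv2.imwrite('pics/c0.png',cv2.vconcat([cv2.resize(a[150:310,215:455],(780,520))]))"
```

```text
cam [0.34425699 0.05229985 1.23197959]
hub [0.5651 0.0681 0.165 ] [0.5657 0.0681 0.1622]
tip [0.7033 0.181  0.178 ] [0.7037 0.1812 0.1767]
nose [0.3967 0.1046 0.014 ] [0.3966 0.1045 0.0165]
knob [0.5114 0.0265 0.215 ] [0.5115 0.0265 0.2142]
gauge 363 [ 537.3 -261.8] [98.9 23.1] 67.3 mean [ 0.5357 -0.2606  0.1017]
gauge2 207 [ 436.2 -210.7] [14.8 68.7] 43.9 mean [ 0.4352 -0.2082  0.0661]
knob 106 [514.1  26.8] [24.1 24.3] 19.7 mean [0.5141 0.027  0.2145]
hub 518 [560.2  63.3] [64.5 69.6] 89.1 mean [0.559  0.0651 0.1639]
g1 405 [447.9 110.8] [97.7 21.1] 69.8 mean [0.4473 0.1103 0.1845]
g2 350 [585.4 -54.9] [90.2 21.7] 10.0 mean [ 0.5841 -0.0543  0.1842]
disc 553.926025390625 65.30081939697266 119.57537078857422
side gauge 682 [ 570.1 -304.3] [ 97.  284.5] 39.0 mean [ 0.5303 -0.2537  0.0679]
0.1058180291544284
```

View pics/c0.png

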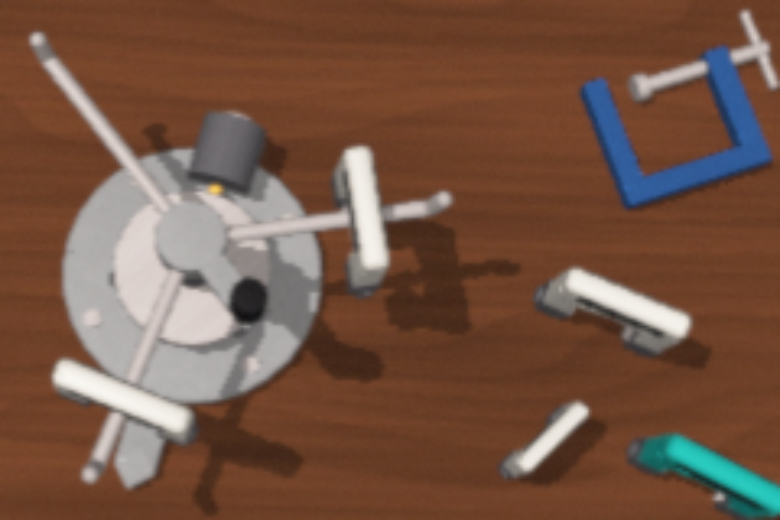

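The crop shows the pivot hub, the two hung gauges, the knob and the nose tip at about crop (130,487). Next I check the foot axis and work out the first move.

```bash
cat >> h.py <<'E'
def to(p,yaw=None):
    "TCP target (world) -> row mm and turn"
    s=status.sense(); T=tool(); d=T[:3,:3].T@(np.array(p)-T[:3,3])*1000
    y0=np.degrees(np.arctan2(T[1,0],T[0,0])); t=0 if yaw is None else -np.radians((yaw-y0+180)%360-180)
    print('row',d.round(1),round(t,3),'len',np.linalg.norm(d).round(),'yaw',y0.round(2),'t',s['t'])
E
python3 - <<'E'
from h import *
c=load('top0')
s=lambda u,v:(u/3.25+215-.5+.15,v/3.25+150-.35)
print(atz(c,[s(62,270),s(322,262),s(190,405),s(195,148)],.018).round(4))
print('nose tip',atz(c,[s(130,488)],.014).round(4), 'sides',atz(c,[s(116,460),s(160,462)],.014).round(4))
print('drum c',atz(c,[s(228,145)],.062))
P=np.array([.565,.068]);
to([.5143,.0268,.440],39.5)
E
```

```text
[[ 0.5636  0.1722  0.018 ]
 [ 0.5768 -0.0374  0.018 ]
 [ 0.4583  0.0654  0.018 ]
 [ 0.6687  0.0683  0.018 ]]
nose tip [[0.3919 0.1104 0.014 ]] sides [[0.4134 0.1223 0.014 ]
 [0.413  0.0876 0.014 ]]
drum c [[0.66020987 0.04165953 0.062     ]]
row [ 485.9 -504.2  -35.4] -0.3 len 701.0 yaw 22.33 t 0.1
```

```bash
python3 -m jog '[[486,-504,-35,-0.3],[486,-504,-35,-0.3],[486,-504,-35,-0.3],[486,-504,-35,-0.3],[486,-504,-35,-0.3],[486,-504,-35,-0.3],[486,-504,-35,-0.3],[486,-504,-35,-0.3],[486,-504,-35,-0.3],[486,-504,-35,-0.3],[486,-504,-35,-0.3],[486,-504,-35,-0.3],[486,-504,-35,-0.3],[486,-504,-35,-0.3],[486,-504,-35,-0.3],[486,-504,-35,-0.3],[486,-504,-35,-0.3],[486,-504,-35,-0.3]]' 1
python3 - <<'E'
from h import *
print(status.sense()['joint_positions'].round(1))
c=grab('wrist','w1'); to([.5143,.0268,.352],39.5)
P=cloud(c);Q=P[(P[...,2]>.208)&(P[...,2]<.222)]
Q=Q[np.hypot(Q[:,0]-.514,Q[:,1]-.027)<.03]
print(len(Q),cv2.minEnclosingCircle((Q[:,:2]*1000).astype(np.float32)), Q[:,2].mean())
E
```

```text
t: 1.9
eef_pos: [0.5143, 0.0253, 0.4396]
ee_rot: [180.0, 0.0, 39.4]
contact_force: [0.1, -0.7, -0.3]
gripper_width: 0.0859
[ 14.4   9.3 -27.  108.6   4.8  63.2 -65.1]
row [ 0.9 -1.1 87.7] -0.002 len 88.0 yaw 39.41 t 1.95
917 ((518.2333984375, 21.67721176147461), 12.665712356567383) 0.21433927604418063
```

Run:
```python
from h import *
c=grab('wrist','w2');P=cloud(c);Q=P[(P[...,2]>.208)&(P[...,2]<.222)]
Q=Q[np.hypot(Q[:,0]-.516,Q[:,1]-.025)<.03]
print(len(Q),cv2.minEnclosingCircle((Q[:,:2]*1000).astype(np.float32)), Q[:,2].mean(),tool()[:3,3])
c=grab('top','top1');P=cloud(c);Q=P[(P[...,2]>.208)&(P[...,2]<.222)]
Q=Q[np.hypot(Q[:,0]-.516,Q[:,1]-.025)<.03]
print(len(Q))
for n,b in (('g1',(.448,.111)),('g2',(.585,-.055))):
    Q=P[(P[...,2]>.175)&(P[...,2]<.195)];Q=Q[np.hypot(Q[:,0]-b[0],Q[:,1]-b[1])<.06]
    if len(Q)>20: r=cv2.minAreaRect((Q[:,:2]*1000).astype(np.float32)); print(n,len(Q),np.round(r[0],1),np.round(r[1],1),round(r[2],1))
to([.5184,.0213,.352],45.5)
```

```text
924 ((518.4006958007812, 21.536996841430664), 12.701872825622559) 0.2143307370372563 [0.51432675 0.02549836 0.43975643]
0
g1 412 [440.7  97.7] [81.1 78.7] 27.4
row [ 0.3  5.9 87.8] -0.106 len 88.0 yaw 39.44 t 2.05
```

```bash
python3 -m jog '[[0.3,6,30,-0.1],[0.3,6,60,-0.1],[0.3,6,88,-0.1],[0.3,6,88,-0.1],[0.3,6,88,-0.1]]'
python3 -m jog '[[0,0,0,0],[0,0,0,0],[0,0,0,0],[0,0,0,0],[0,0,0,0],[0,0,0,0],[0,0,0,0]]' -1 40
python3 - <<'E'
from h import *
print(status.sense()['contact_force'])
T=tool(); P=np.array([.564,.0675]); y0=np.arctan2(T[1,0],T[0,0])
p=T[:2,3]; r=p-P; print(p,np.linalg.norm(r),np.degrees(np.arctan2(r[1],r[0]))%360,np.degrees(y0))
n=18
for k in range(1,n+1):
    a=np.radians(120)*k/n; q=P+R.from_euler('z',a).as_matrix()[:2,:2]@r
    d=T[:2,:2].T@(q-p)*1000; print([*d.round(1),0,round(-a,3)],end=',')
E
```

```text
t: 2.55
eef_pos: [0.5187, 0.0219, 0.3523]
ee_rot: [-180.0, 0.0, 45.2]
contact_force: [0.5, 0.2, 1.4]
gripper_width: 0.0854
t: 3.25
eef_pos: [0.5189, 0.0219, 0.3524]
ee_rot: [179.9, -0.0, 45.2]
contact_force: [-0.8, -2.6, 7.4]
gripper_width: 0.0252
[-0.79068088 -2.64589084  7.44613119]
[0.51885591 0.02185717] 0.06419701456019598 225.31475210473394 45.22667088197721
[np.float64(0.4), np.float64(7.5), 0, np.float64(-0.116)],[np.float64(1.8), np.float64(14.8), 0, np.float64(-0.233)],[np.float64(3.9), np.float64(22.0), 0, np.float64(-0.349)],[np.float64(6.9), np.float64(28.8), 0, np.float64(-0.465)],[np.float64(10.6), np.float64(35.3), 0, np.float64(-0.582)],[np.float64(15.1), np.float64(41.2), 0, np.float64(-0.698)],[np.float64(20.2), np.float64(46.7), 0, np.float64(-0.814)],[np.float64(25.9), np.float64(51.5), 0, np.float64(-0.931)],[np.float64(32.2), np.float64(55.5), 0, np.float64(-1.047)],[np.float64(38.9), np.float64(58.9), 0, np.float64(-1.164)],[np.float64(45.9), np.float64(61.4), 0, np.float64(-1.28)],[np.float64(53.1), np.float64(63.1), 0, np.float64(-1.396)],[np.float64(60.6), np.float64(64.0), 0, np.float64(-1.513)],[np.float64(68.0), np.float64(64.0), 0, np.float64(-1.629)],[np.float64(75.4), np.float64(63.1), 0, np.float64(-1.745)],[np.float64(82.7), np.float64(61.4), 0, np.float64(-1.862)],[np.float64(89.7), np.float64(58.8), 0, np.float64(-1.978)],[np.float64(96.4), np.float64(55.4), 0, np.float64(-2.094)],
```

```bash
python3 -m jog '[[0.2,5.6,0,-0.087],[1,11.1,0,-0.175],[2.2,16.6,0,-0.262],[3.9,22,0,-0.349],[6,27.1,0,-0.436],[8.6,32.1,0,-0.524],[11.6,36.8,0,-0.611],[15,41.3,0,-0.698],[18.8,45.4,0,-0.785],[22.9,49.2,0,-0.873],[27.4,52.6,0,-0.96],[32.1,55.6,0,-1.047]]'
python3 - <<'E'
from h import *
s=status.sense();print(s['contact_force'],s['joint_positions'].round(1))
T=tool();r=T[:2,3]-[.564,.0675];print(np.linalg.norm(r),np.degrees(np.arctan2(r[1],r[0])))
E
```

```text
t: 4.45
eef_pos: [0.5811, 0.0055, 0.3525]
ee_rot: [179.9, 0.0, 105.4]
contact_force: [-1.2, -1.3, 6.9]
gripper_width: 0.0255
[-1.21175649 -1.33525345  6.87525839] [ 22.1  22.6 -36.2 105.5  15.7  56.9  -5.3]
0.06434296971763556 -74.54686730182563
```

Low force, tracking well. Second half.

```bash
python3 -m jog '[[0.2,5.6,0,-0.087],[1,11.1,0,-0.175],[2.2,16.6,0,-0.262],[3.9,22,0,-0.349],[6,27.1,0,-0.436],[8.6,32.1,0,-0.524],[11.6,36.8,0,-0.611],[15,41.3,0,-0.698],[18.8,45.4,0,-0.785],[22.9,49.2,0,-0.873],[27.4,52.6,0,-0.96],[32.1,55.6,0,-1.047],[32.1,55.6,0,-1.047],[32.1,55.6,0,-1.047]]'
python3 -m jog '[[0,0,0,0],[0,0,0,0],[0,0,0,0],[0,0,0,0],[0,0,-40,0],[0,0,-90,0],[0,0,-90,0],[0,0,-90,0]]' 1
python3 - <<'E'
from h import *
s=status.sense();print(s['contact_force'],s['joint_positions'].round(1))
to([.5373,-.2618,.44],-20)
c=grab('wrist','w3')
P=cloud(c);Q=P[(P[...,2]>.208)&(P[...,2]<.222)]
Q=Q[np.hypot(Q[:,0]-.627,Q[:,1]-.05)<.03]
if len(Q)>20: 
  q,_=cv2.minEnclosingCircle((Q[:,:2]*1000).astype(np.float32)); print(len(Q),q,np.degrees(np.arctan2(q[1]-67.5,q[0]-564)))
E
```

```text
t: 5.85
eef_pos: [0.6262, 0.0511, 0.3525]
ee_rot: [180.0, 0.1, 165.1]
contact_force: [-0.9, -1.5, 8.3]
gripper_width: 0.0251
t: 6.65
eef_pos: [0.6259, 0.0514, 0.4428]
ee_rot: [180.0, 0.1, 165.2]
contact_force: [0.0, -0.5, -0.0]
gripper_width: 0.0853
[ 0.01077665 -0.54277901 -0.0313764 ] [ 26.9  25.6 -50.5  93.5  20.8  70.6  47.4]
row [   5.7 -325.5    2.7] -3.051 len 326.0 yaw 165.21 t 6.65
902 (625.06982421875, 50.83962631225586) -15.259456112273883
```

```bash
python3 -m jog '[[6,-325,40,1.708],[6,-325,40,1.708],[6,-325,40,1.708],[6,-325,40,1.708],[6,-325,40,1.708],[6,-325,40,1.708],[6,-325,40,1.708],[6,-325,40,1.708],[6,-325,40,1.708],[6,-325,40,1.708],[6,-325,40,1.708],[6,-325,40,1.708],[6,-325,40,1.708],[6,-325,40,1.708],[6,-325,40,1.708],[6,-325,40,1.708]]'
python3 - <<'E'
from h import *
def rect(n,Q):
    r=cv2.minAreaRect((Q[:,:2]*1000).astype(np.float32)); print(n,len(Q),np.round(r[0],1),np.round(r[1],1),round(r[2],1),Q[:,2].mean())
c=grab('wrist','w4'); P=cloud(c);Q=P[(P[...,2]>.095)&(P[...,2]<.112)]
Q=Q[np.hypot(Q[:,0]-.537,Q[:,1]+.262)<.07]; rect('gauge',Q); print(status.sense()['joint_positions'].round(1))
c=grab('top','top2'); P=cloud(c)
for n,b in (('ga',(.444,.097)),('gb',(.64,.168)),('gc',(.605,-.05))):
    Q=P[(P[...,2]>.175)&(P[...,2]<.195)];Q=Q[np.hypot(Q[:,0]-b[0],Q[:,1]-b[1])<.06]
    if len(Q)>20: rect(n,Q)
to([.5373,-.2618,.253],67.3)
E
python3 -c "
import cv2
a=cv2.imread('pics/top2.png');b=cv2.imread('pics/w4.png')
cv2.imwrite('pics/c1.png',cv2.hconcat([cv2.resize(a[150:310,215:375],(400,400)),cv2.resize(b,(400,300))[:,:] if 0 else cv2.copyMakeBorder(cv2.resize(b,(400,300)),0,100,0,0,0)]))"
```

```text
t: 8.3
eef_pos: [0.5371, -0.2615, 0.4015]
ee_rot: [-180.0, -0.0, 67.4]
contact_force: [-1.0, 0.1, -0.6]
gripper_width: 0.0854
gauge 2006 [ 536.3 -262.2] [97.2 20.6] 68.2 0.10288191401504466
[ 41.5  19.5 -27.1 101.1   9.9  61.8 -11.6]
gb 349 [659.2 156.5] [78.1 75.9] 8.1 0.18434203163226096
gc 396 [595.1 -56.7] [83.7 81.2] 65.3 0.1843918154641123
row [ -0.3   0.3 148.6] 0.002 len 149.0 yaw 67.39 t 8.4
```

View pics/c1.png

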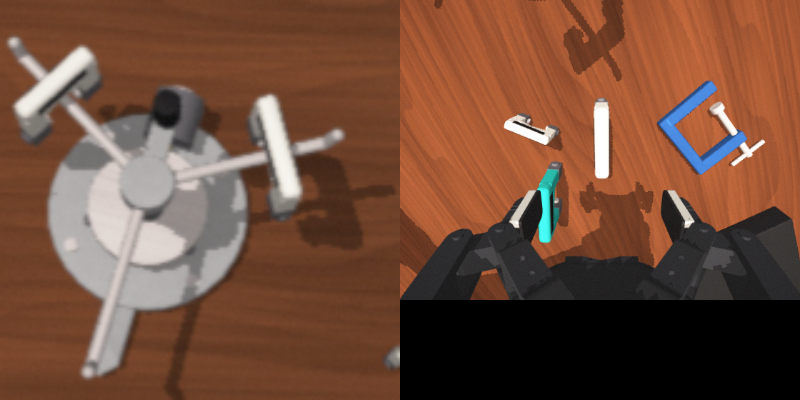

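The left panel (top view) shows the empty arm now lying over the nose, toward (90,370). The right panel (wrist view) shows the loose white gauge upright at (602,138), centred between the jaws, with the turquoise and small ones clear. Descending to grasp.

```bash
python3 -m jog '[[0,0,45,-0.01],[0,0,90,-0.01],[0,0,125,-0.01],[0,0,140,-0.01],[0,0,149,-0.01],[0,0,149,-0.01],[0,0,149,-0.01]]' 0.1
python3 -m jog '[[0,0,0,0],[0,0,0,0],[0,0,0,0],[0,0,0,0],[0,0,0,0],[0,0,0,0],[0,0,0,0]]' -1 60
python3 -m jog '[[0,0,-10,0],[0,0,-40,0],[0,0,-80,0],[0,0,-120,0],[0,0,-150,0],[0,0,-180,0],[0,0,-200,0],[0,0,-200,0],[0,0,-200,0]]'
python3 - <<'E'
from h import *
s=status.sense();print(s['ft_torque'])
c=grab('wrist','w5'); 
P=np.array([.5637,.0672]);th=np.radians(165.2); L=P+.125*np.array([np.cos(th),np.sin(th)]); print(L)
to([*L,.44],75.2)
E
```

```text
t: 9.1
eef_pos: [0.5378, -0.2616, 0.2542]
ee_rot: [179.9, 0.0, 67.9]
contact_force: [0.2, 1.1, 1.2]
gripper_width: 0.0468
t: 9.8
eef_pos: [0.5375, -0.2615, 0.2541]
ee_rot: [179.9, 0.0, 67.9]
contact_force: [-1.3, 0.3, 8.7]
gripper_width: 0.0192
t: 10.7
eef_pos: [0.5368, -0.2613, 0.4524]
ee_rot: [-180.0, 0.0, 67.9]
contact_force: [0.1, -0.2, -5.0]
gripper_width: 0.0191
[0.05297994 0.02701508 0.03040923]
[0.44284708 0.09913072]
row [ 298.8 -222.4   11.9] -0.127 len 373.0 yaw 67.94 t 10.75
```

View pics/w5.png

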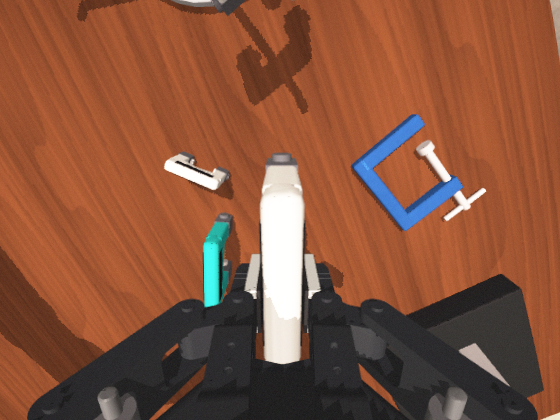

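The wrist view shows the gauge held square between the pads at (282,270), with the bystanders undisturbed. I check the bar line from the top view, then carry.

```bash
python3 - <<'E'
from h import *
c=load('top2');P=cloud(c);Q=P[(P[...,2]>.14)&(P[...,2]<.162)]
Q=Q[(np.hypot(Q[:,0]-.564,Q[:,1]-.067)>.05)&(np.hypot(Q[:,0]-.564,Q[:,1]-.067)<.165)&(Q[:,0]<.53)]
print(len(Q),Q.mean(0)); v=np.linalg.svd(Q[:,:2]-Q[:,:2].mean(0),full_matrices=False)[2][0]; print(v,np.degrees(np.arctan2(v[1],v[0]))%180)
print(Q[:,:2].mean(0)-[.5637,.0672])
E
python3 -m jog '[[0,0,-18,0],[299,-222,-18,-0.127],[299,-222,-18,-0.127],[299,-222,-18,-0.127],[299,-222,-18,-0.127],[299,-222,-18,-0.127],[299,-222,-18,-0.127],[299,-222,-18,-0.127],[299,-222,-18,-0.127],[299,-222,-18,-0.127],[299,-222,-18,-0.127],[299,-222,-18,-0.127],[299,-222,-18,-0.127],[299,-222,-18,-0.127]]'
python3 - <<'E'
from h import *
c=grab('wrist','w6');d=grab('side','side6');print(status.sense()['joint_positions'].round(1))
cv2.imwrite('pics/c2.png',cv2.hconcat([cv2.resize(c['pixels'],(400,300)),cv2.resize(d['pixels'][90:330,180:500],(400,300))])[:,:,::-1])
to([.4428,.0991,.44],75.2)
E
```

```text
256 [0.45908753 0.09440114 0.15470836]
[-0.97306959  0.23051156] 166.67280869418673
[-0.10461247  0.02720114]
t: 12.15
eef_pos: [0.4439, 0.0984, 0.4705]
ee_rot: [-180.0, -0.0, 75.1]
contact_force: [0.1, -0.6, -4.9]
gripper_width: 0.0188
[ 23.9   2.7 -45.  112.    2.1  66.1 -36.8]
row [ 0.2 -1.2 30.6] -0.001 len 31.0 yaw 75.16 t 12.25
```

View pics/c2.png

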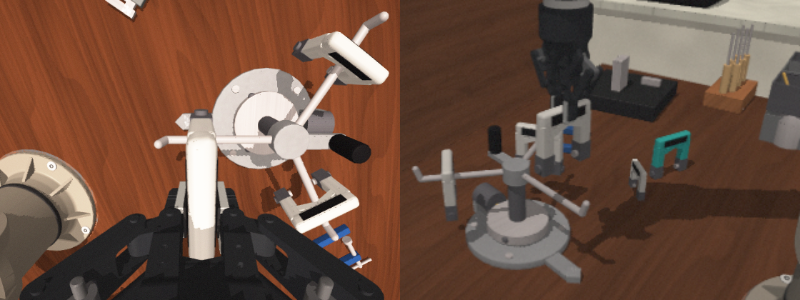

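The left panel (wrist view) shows the gauge squarely over the bar, which runs from (160,142) to the hub at (290,140). The right panel (side view) shows the gauge held above the arm with its legs either side. Lowering now, fast at first and then slowly.

```bash
python3 -m jog '[[0,-1,0,-0.01],[0,-1,20,-0.01],[0,-1,40,-0.01],[0,-1,60,-0.01],[0,-1,80,-0.01],[0,-1,100,-0.01],[0,-1,115,-0.01],[0,-1,124,-0.01],[0,-1,124,-0.01],[0,-1,124,-0.01]]'
python3 -m jog '[[0,0,1,0],[0,0,2,0],[0,0,3,0],[0,0,4,0],[0,0,5,0],[0,0,6,0],[0,0,6,0],[0,0,6,0]]'
python3 -m jog '[[0,0,0.5,0],[0,0,1,0],[0,0,1.5,0],[0,0,1.5,0]]'
```

```text
t: 13.25
eef_pos: [0.443, 0.0994, 0.3472]
ee_rot: [180.0, -0.0, 75.8]
contact_force: [0.6, 0.0, -4.7]
gripper_width: 0.0186
t: 14.05
eef_pos: [0.4428, 0.0993, 0.3407]
ee_rot: [-180.0, -0.0, 75.8]
contact_force: [0.0, 0.5, -4.4]
gripper_width: 0.0189
t: 14.45
eef_pos: [0.4428, 0.0993, 0.3392]
ee_rot: [-180.0, -0.0, 75.8]
contact_force: [1.1, 0.9, -3.9]
gripper_width: 0.0192
```

```bash
python3 -m jog '[[0,0,0.5,0],[0,0,1,0],[0,0,1.5,0],[0,0,1.5,0]]'; python3 -m jog '[[0,0,0.5,0],[0,0,1,0],[0,0,1,0]]';python3 -m jog '[[0,0,0.5,0],[0,0,0.5,0]]'
```

```text
t: 14.85
eef_pos: [0.4428, 0.0993, 0.3377]
ee_rot: [-180.0, -0.0, 75.8]
contact_force: [-0.6, -0.8, -4.0]
gripper_width: 0.0191
t: 15.15
eef_pos: [0.4428, 0.0995, 0.3369]
ee_rot: [180.0, -0.0, 75.8]
contact_force: [-0.9, -0.2, -0.7]
gripper_width: 0.0186
t: 15.35
eef_pos: [0.4429, 0.0997, 0.3368]
ee_rot: [180.0, -0.0, 75.8]
contact_force: [-3.8, 0.5, 8.0]
gripper_width: 0.019
```

```bash
python3 -m jog '[[0,0,-0.5,0],[0,0,-0.5,0]]' -1 20; python3 -m jog '[[0,0,0,0],[0,0,0,0],[0,0,0,0]]' -0.4; python3 -m jog '[[0,0,0,0],[0,0,0,0],[0,0,0,0],[0,0,0,0]]' -0.1
python3 - <<'E'
from h import *
c=grab('wrist','w7');d=grab('side','side7')
cv2.imwrite('pics/c3.png',cv2.hconcat([cv2.resize(c['pixels'],(400,300)),cv2.resize(d['pixels'][120:330,180:460],(400,300))])[:,:,::-1])
E
```

```text
t: 15.55
eef_pos: [0.4428, 0.0993, 0.3368]
ee_rot: [180.0, -0.0, 75.8]
contact_force: [-1.8, 0.2, 1.2]
gripper_width: 0.0191
t: 15.85
eef_pos: [0.4429, 0.0993, 0.3368]
ee_rot: [180.0, -0.0, 75.8]
contact_force: [-0.2, -0.3, 0.1]
gripper_width: 0.0257
t: 16.25
eef_pos: [0.4428, 0.0993, 0.3368]
ee_rot: [180.0, -0.0, 75.8]
contact_force: [0.4, -0.1, -1.2]
gripper_width: 0.0381
```

View pics/c3.png

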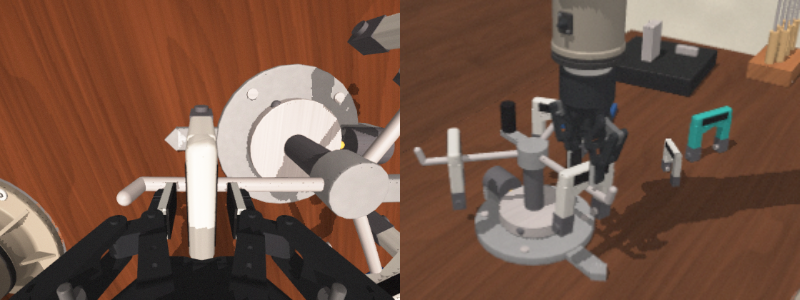

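The gauge sits astride the bar with the pads clear on both sides. Next I retreat straight up, then away, and check.

```bash
python3 -m jog '[[0,0,-5,0],[0,0,-12,0],[0,0,-25,0],[0,0,-45,0],[0,0,-75,0],[0,0,-110,0],[0,0,-150,0],[0,0,-150,0]]'
python3 -m jog '[[-45,0,-10,0],[-90,0,-20,0],[-135,0,-20,0],[-180,0,-20,0],[-225,0,-20,0],[-260,0,-20,0],[-260,0,-20,0],[-260,0,-20,0],[-260,0,-20,0],[-260,0,-20,0],[-260,0,-20,0],[-260,0,-20,0],[-260,0,-20,0],[-260,0,-20,0],[-260,0,-20,0],[-260,0,-20,0],[-260,0,-20,0],[-260,0,-20,0],[-260,0,-20,0],[-260,0,-20,0]]'
python3 - <<'E'
from h import *
def meas(fn):
    c=grab('top',fn);P=cloud(c);Q=P[(P[...,2]>.17)&(P[...,2]<.2)];Q=Q[np.hypot(Q[:,0]-.443,Q[:,1]-.098)<.06]
    r=cv2.minAreaRect((Q[:,:2]*1000).astype(np.float32)); print(len(Q),np.round(r[0],1),np.round(r[1],1),round(r[2],1),Q[:,2].mean()); return c
c=meas('top8'); d=grab('side','side8')
cv2.imwrite('pics/c4.png',cv2.hconcat([cv2.resize(c['pixels'][140:320,210:450],(400,300)),cv2.resize(d['pixels'][150:330,200:440],(400,300))])[:,:,::-1])
E
```

```text
t: 17.15
eef_pos: [0.4433, 0.1003, 0.4924]
ee_rot: [179.6, -0.1, 75.8]
contact_force: [0.3, 0.4, 0.1]
gripper_width: 0.0385
t: 19.15
eef_pos: [0.3789, -0.1527, 0.5067]
ee_rot: [-180.0, -0.0, 75.8]
contact_force: [0.5, -0.3, -0.7]
gripper_width: 0.0385
437 [418.4 100.4] [96.6 70.1] 75.6 0.18416401438805635
```

View pics/c4.png

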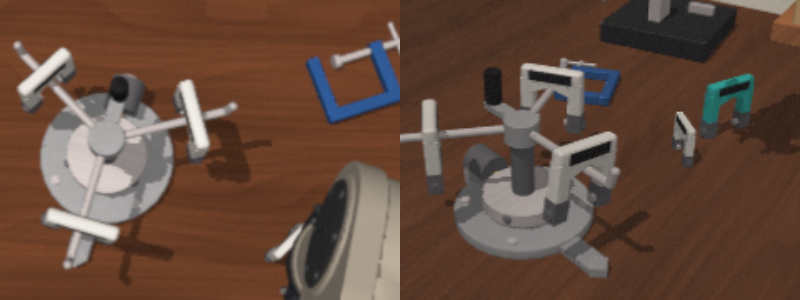

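The top crop shows the gauge across the nose arm at (82,225), square to it. The side crop shows it hanging upright on the bar over the nose. One last check on stillness.

```bash
cat > m.py <<'E'
from h import *
c=grab('top','topm');P=cloud(c);Q=P[(P[...,2]>.179)&(P[...,2]<.2)];Q=Q[np.hypot(Q[:,0]-.443,Q[:,1]-.098)<.055]
r=cv2.minAreaRect((Q[:,:2]*1000).astype(np.float32)); q=np.array(r[0]); e=q-[563.7,67.2]
A=np.linalg.lstsq(np.c_[Q[:,:2]-Q[:,:2].mean(0),np.ones(len(Q))],Q[:,2],rcond=None)[0]
print(len(Q),q.round(1),np.round(r[1],1),round(r[2],1),A.round(3),'rad',np.linalg.norm(e).round(1),'ang',np.degrees(np.arctan2(e[1],e[0])).round(1))
E
python3 m.py; python3 -m jog '[[0,0,0,0],[0,0,0,0],[0,0,0,0],[0,0,0,0],[0,0,0,0],[0,0,0,0],[0,0,0,0],[0,0,0,0],[0,0,0,0],[0,0,0,0],[0,0,0,0],[0,0,0,0],[0,0,0,0],[0,0,0,0],[0,0,0,0]]'; python3 m.py
```

```text
364 [442.6  95.2] [95.2 21.4] 76.0 [0.05  0.101 0.186] rad 124.2 ang 167.0
t: 20.8
eef_pos: [0.379, -0.1527, 0.5067]
ee_rot: [-180.0, -0.0, 75.8]
contact_force: [0.2, 0.4, 0.4]
gripper_width: 0.0382
373 [442.2  95. ] [95.6 21.3] 75.3 [0.061 0.103 0.186] rad 124.7 ang 167.1
```

Run:
```python
from h import *
for f in ('top0','top8','topm'):
    c=load(f);P=cloud(c);Q=P[(P[...,2]>.175)&(P[...,2]<.2)];Q=Q[np.hypot(Q[:,0]-.445,Q[:,1]-.102)<.055]
    a=np.radians(70 if f=='top0' else 75.5); w=np.array([np.cos(a),np.sin(a)]); n=np.array([w[1],-w[0]])
    t=(Q[:,:2]-np.median(Q[:,:2],0)); m=abs(t@n)<.007
    t=t[m]@w; z=Q[m,2]
    print(f,np.polyfit(t,z,1).round(4),[ (z[(t>k)&(t<k+.015)]).mean().round(4) for k in (-.045,-.03,-.015,0,.015,.03)])
c=load('top0'); d=camera('top'); D=camera('side')
cv2.imwrite('pics/c5.png',cv2.resize(D['pixels'][220:310,270:340],(560,720),interpolation=cv2.INTER_CUBIC)[:,:,::-1][:600])
```

```text
top0 [-0.0056  0.1855] [np.float64(0.1857), np.float64(0.1859), np.float64(0.1858), np.float64(0.1857), np.float64(0.185), np.float64(0.1852)]
top8 [0.1232 0.1859] [np.float64(0.1814), np.float64(0.1831), np.float64(0.185), np.float64(0.1875), np.float64(0.1888), np.float64(0.1907)]
topm [0.126  0.1861] [np.float64(0.1807), np.float64(0.1831), np.float64(0.1855), np.float64(0.1873), np.float64(0.1893), np.float64(0.1908)]
```

View pics/c5.png

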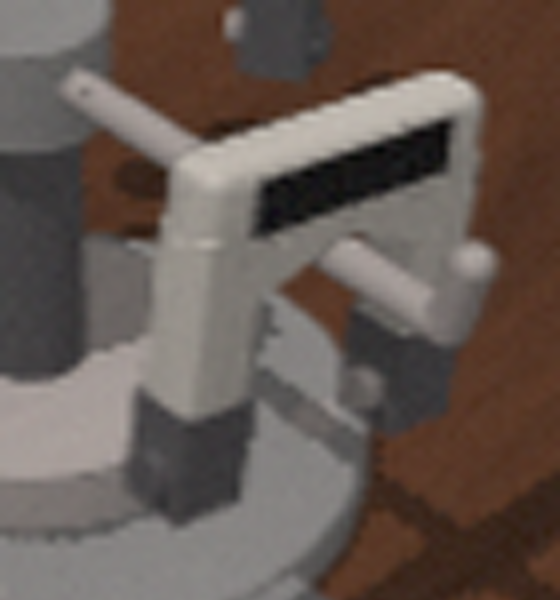

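The checks show a problem: the gauge hangs still, but tilted about 7° with its +y side high. One roof flank is resting on the bar, so the apex is about 2 mm off toward −y. I'll regrasp, lift slightly, shift about 2 mm and reseat.

```bash
python3 - <<'E'
from h import *
to([.4428,.0993,.487],75.8)
E
python3 -m jog '[[45,0,0,0],[90,0,0,0],[135,0,0,0],[180,0,10,0],[225,0,20,0],[260,0,20,0],[260,0,20,0],[260,0,20,0],[260,0,20,0],[260,0,20,0]]' -0.1
python3 - <<'E'
from h import *
to([.4428,.0993,.337],75.8)
E
```

```text
row [260.    0.   19.7] -0.0 len 261.0 yaw 75.79 t 20.95
t: 21.95
eef_pos: [0.4428, 0.0984, 0.4868]
ee_rot: [180.0, 0.0, 75.7]
contact_force: [-0.1, -0.8, 0.4]
gripper_width: 0.0384
row [  0.9  -0.2 149.8] -0.002 len 150.0 yaw 75.69 t 21.95
```

```bash
python3 -m jog '[[0,0,40,0],[0,0,80,0],[0,0,110,0],[0,0,130,0],[0,0,142,0],[0,0,148,0],[0,0,148,0],[0,0,148,0]]'
python3 -m jog '[[0,0,0,0],[0,0,0,0],[0,0,0,0],[0,0,0,0],[0,0,0,0]]' -1 40
python3 -m jog '[[0,0,-1,0],[0,0,-2,0],[0,0,-3,0],[0,0,-4,0],[1,0,-4,0],[2.3,0,-4,0],[2.3,0,-4,0]]'
python3 -m jog '[[0,0,1,0],[0,0,2,0],[0,0,2.5,0],[0,0,3,0],[0,0,3,0]]'
```

```text
t: 22.75
eef_pos: [0.4431, 0.0994, 0.3396]
ee_rot: [179.9, -0.0, 75.8]
contact_force: [-0.4, 0.5, -0.0]
gripper_width: 0.0382
t: 23.25
eef_pos: [0.4431, 0.0995, 0.3396]
ee_rot: [179.9, -0.0, 75.8]
contact_force: [-1.5, -0.3, 6.1]
gripper_width: 0.0193
t: 23.95
eef_pos: [0.4434, 0.1018, 0.3427]
ee_rot: [-180.0, -0.0, 75.8]
contact_force: [-0.5, 0.2, -4.7]
gripper_width: 0.0192
t: 24.45
eef_pos: [0.4433, 0.1015, 0.3397]
ee_rot: [-180.0, -0.0, 75.8]
contact_force: [-0.5, -0.3, -2.8]
gripper_width: 0.0189
```

```bash
python3 -m jog '[[0,0,0.3,0],[0,0,0.6,0],[0,0,0.6,0]]'
python3 -m jog '[[0,0,0.3,0],[0,0,0.3,0]]'; python3 -m jog '[[0,0,0.3,0],[0,0,0.3,0]]'
```

```text
t: 24.75
eef_pos: [0.4434, 0.1019, 0.3395]
ee_rot: [180.0, -0.0, 75.8]
contact_force: [-3.2, 1.1, 7.0]
gripper_width: 0.0191
t: 24.95
eef_pos: [0.4435, 0.102, 0.3395]
ee_rot: [180.0, -0.0, 75.8]
contact_force: [-4.2, 0.9, 11.4]
gripper_width: 0.0191
t: 25.15
eef_pos: [0.4435, 0.1022, 0.3394]
ee_rot: [180.0, -0.0, 75.8]
contact_force: [-5.8, 1.4, 16.4]
gripper_width: 0.0192
```

```bash
python3 -m jog '[[0,0,-0.6,0],[0,0,-0.6,0],[0,0,-0.6,0]]' -1 20; python3 -m jog '[[0,0,0,0],[0,0,0,0],[0,0,0,0],[0,0,0,0]]' -0.45; python3 -m jog '[[0,0,0,0],[0,0,0,0],[0,0,0,0],[0,0,0,0]]' -0.1
python3 -m jog '[[0,0,-5,0],[0,0,-12,0],[0,0,-25,0],[0,0,-45,0],[0,0,-75,0],[0,0,-110,0],[0,0,-148,0],[0,0,-148,0]]'
python3 -m jog '[[-45,0,-10,0],[-90,0,-20,0],[-135,0,-20,0],[-180,0,-20,0],[-225,0,-20,0],[-260,0,-20,0],[-260,0,-20,0],[-260,0,-20,0],[-260,0,-20,0],[-260,0,-20,0]]'
cat > m2.py <<'E'
from h import *
c=grab('top','topm');P=cloud(c);Q=P[(P[...,2]>.175)&(P[...,2]<.2)];Q=Q[np.hypot(Q[:,0]-.445,Q[:,1]-.1)<.055]
a=np.radians(75.5); w=np.array([np.cos(a),np.sin(a)]); n=np.array([w[1],-w[0]])
t=(Q[:,:2]-np.median(Q[:,:2],0)); m=abs(t@n)<.007
t=t[m]@w; z=Q[m,2]
print(np.polyfit(t,z,1).round(4),[ (z[(t>k)&(t<k+.015)]).mean().round(4) for k in (-.045,-.03,-.015,0,.015,.03)])
E
python3 m2.py; python3 m.py
```

```text
t: 25.45
eef_pos: [0.4434, 0.1018, 0.3395]
ee_rot: [180.0, -0.0, 75.8]
contact_force: [-3.1, 0.6, 8.3]
gripper_width: 0.0192
t: 25.85
eef_pos: [0.4434, 0.1015, 0.3391]
ee_rot: [-180.0, -0.0, 75.8]
contact_force: [-0.1, 0.9, -0.2]
gripper_width: 0.0235
t: 26.25
eef_pos: [0.4434, 0.1016, 0.3392]
ee_rot: [-180.0, -0.0, 75.8]
contact_force: [-0.5, 0.4, 0.5]
gripper_width: 0.0386
t: 27.05
eef_pos: [0.4438, 0.1025, 0.4926]
ee_rot: [179.6, -0.1, 75.8]
contact_force: [-0.2, 0.6, -0.9]
gripper_width: 0.0383
t: 28.05
eef_pos: [0.3798, -0.1495, 0.5074]
ee_rot: [180.0, -0.0, 75.9]
contact_force: [0.2, 0.8, -1.0]
gripper_width: 0.0383
[0.0971 0.1857] [np.float64(0.1823), np.float64(0.1838), np.float64(0.1847), np.float64(0.1867), np.float64(0.1882), np.float64(0.1893)]
376 [443.   95.9] [97.  21.4] 77.0 [0.042 0.079 0.185] rad 124.1 ang 166.6
```

```bash
python3 -m jog '[[0,0,0,0],[0,0,0,0],[0,0,0,0],[0,0,0,0],[0,0,0,0],[0,0,0,0],[0,0,0,0],[0,0,0,0],[0,0,0,0],[0,0,0,0]]'>/dev/null; python3 m2.py; python3 m.py
python3 - <<'E'
from h import *
c=load('topm');P=cloud(c);Q=P[(P[...,2]>.14)&(P[...,2]<.162)]
d=np.hypot(Q[:,0]-.5637,Q[:,1]-.0672);Q=Q[(d>.04)&(d<.11)&(Q[:,0]<.535)]
v=np.linalg.svd(Q[:,:2]-Q[:,:2].mean(0),full_matrices=False)[2][0]; print(len(Q),Q.mean(0),np.degrees(np.arctan2(v[1],v[0]))%180)
k=c=load('topm'); Q=P[(P[...,2]>.205)&(P[...,2]<.225)];Q=Q[np.hypot(Q[:,0]-.626,Q[:,1]-.05)<.03];print('knob',len(Q),Q.mean(0))
# bar profile and legs from side
d=camera('side')
cv2.imwrite('pics/c6.png',cv2.resize(d['pixels'][220:310,265:345],(640,600) if 0 else (533,600),interpolation=cv2.INTER_CUBIC)[:,:,::-1])
E
```

```text
[0.0974 0.1857] [np.float64(0.1822), np.float64(0.1835), np.float64(0.1849), np.float64(0.187), np.float64(0.1884), np.float64(0.1889)]
374 [443.   95.8] [95.8 21.2] 77.3 [0.016 0.084 0.185] rad 124.0 ang 166.7
152 [0.49177959 0.08629976 0.15453409] 167.8092279390663
knob 101 [0.62621196 0.05228085 0.21412244]
```

View pics/c6.png

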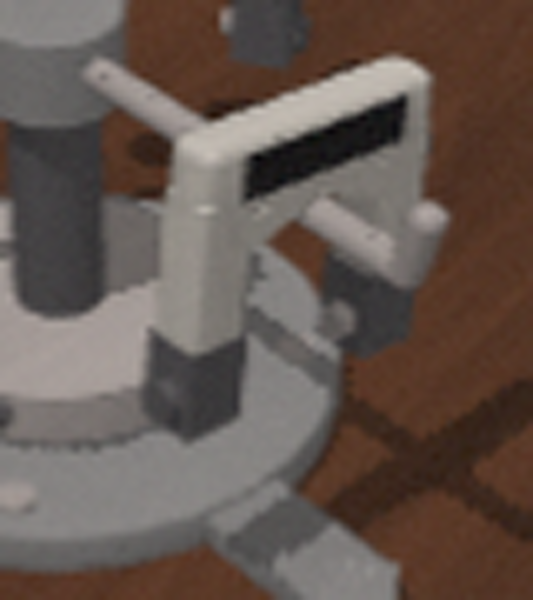

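It is still tilted about 5.6° and static: better, but not level. I repeat with a larger shift and a gentler touch.

```bash
python3 -m jog '[[50,0,0,0],[100,0,0,0],[150,0,0,0],[200,0,10,0],[245,0,20,0],[260,0,20,0],[260,0,30,0],[260,0,70,0],[260,0,110,0],[260,0,140,0],[260,0,158,0],[260,0,166,0],[260,0,168,0],[260,0,168,0],[260,0,168,0]]' -0.1
python3 -m jog '[[0,0,0,0],[0,0,0,0],[0,0,0,0],[0,0,0,0]]' -1 40
python3 -m jog '[[0,0,-1,0],[0,0,-2,0],[0,0,-3,0],[1.5,0,-3,0],[3.5,0,-3,0],[3.5,0,-3,0]]'
python3 -m jog '[[0,0,0.5,0],[0,0,1,0],[0,0,1.5,0],[0,0,2,0],[0,0,2,0]]'
```

```text
t: 30.8
eef_pos: [0.4437, 0.1015, 0.34]
ee_rot: [179.9, -0.0, 75.8]
contact_force: [0.2, -0.1, 0.1]
gripper_width: 0.0385
t: 31.2
eef_pos: [0.4436, 0.1017, 0.3399]
ee_rot: [179.9, -0.0, 75.8]
contact_force: [-1.7, -0.5, 6.3]
gripper_width: 0.0192
t: 31.8
eef_pos: [0.4443, 0.1053, 0.3421]
ee_rot: [-180.0, -0.0, 75.8]
contact_force: [0.1, 0.5, -5.3]
gripper_width: 0.0194
t: 32.3
eef_pos: [0.4444, 0.105, 0.3404]
ee_rot: [180.0, -0.0, 75.8]
contact_force: [0.2, 0.2, 0.8]
gripper_width: 0.0192
```

```bash
python3 -m jog '[[0,0,0,0],[0,0,0,0],[0,0,0,0]]' -0.48 20; python3 -m jog '[[0,0,0,0],[0,0,0,0],[0,0,0,0]]' -0.1
python3 -m jog '[[0,0,-5,0],[0,0,-12,0],[0,0,-25,0],[0,0,-45,0],[0,0,-75,0],[0,0,-110,0],[0,0,-148,0],[0,0,-148,0]]'
python3 -m jog '[[-50,0,-10,0],[-100,0,-20,0],[-150,0,-20,0],[-200,0,-20,0],[-240,0,-20,0],[-260,0,-20,0],[-260,0,-20,0],[-260,0,-20,0]]'
python3 m2.py; python3 m.py
```

```text
t: 32.6
eef_pos: [0.4442, 0.1049, 0.3401]
ee_rot: [-180.0, -0.0, 75.8]
contact_force: [-0.6, 0.3, 0.0]
gripper_width: 0.0223
t: 32.9
eef_pos: [0.4442, 0.105, 0.3401]
ee_rot: [-180.0, -0.0, 75.8]
contact_force: [0.1, -0.3, -0.1]
gripper_width: 0.0383
t: 33.7
eef_pos: [0.4447, 0.106, 0.4936]
ee_rot: [179.6, -0.1, 75.8]
contact_force: [0.9, 0.4, -0.0]
gripper_width: 0.0382
t: 34.5
eef_pos: [0.3803, -0.1467, 0.5086]
ee_rot: [180.0, -0.0, 75.8]
contact_force: [-0.6, 0.1, 0.2]
gripper_width: 0.038
[-0.0324  0.1855] [np.float64(0.1867), np.float64(0.1867), np.float64(0.1859), np.float64(0.1856), np.float64(0.1849), np.float64(0.1844)]
389 [442.9  99.4] [74.8 76.3] 30.7 [ 0.039 -0.033  0.185] rad 125.0 ang 165.1
```

```bash
python3 -m jog '[[0,0,0,0],[0,0,0,0],[0,0,0,0],[0,0,0,0],[0,0,0,0],[0,0,0,0],[0,0,0,0],[0,0,0,0],[0,0,0,0],[0,0,0,0]]'>/dev/null; python3 m2.py; python3 m.py
```

```text
[-0.026   0.1857] [np.float64(0.1867), np.float64(0.1861), np.float64(0.1863), np.float64(0.1859), np.float64(0.1854), np.float64(0.1846)]
396 [443.7  99.7] [97.1 21.3] 76.3 [ 0.015 -0.027  0.185] rad 124.4 ang 164.9
```

Run:
```python
from h import *
a=load('topm'); d=grab('side','side9')
cv2.imwrite('pics/c7.png',cv2.hconcat([cv2.resize(a['pixels'],(400,300)),cv2.resize(d['pixels'][150:330,200:440],(400,300))])[:,:,::-1])
```

```text
(no output)
```

View pics/c7.png

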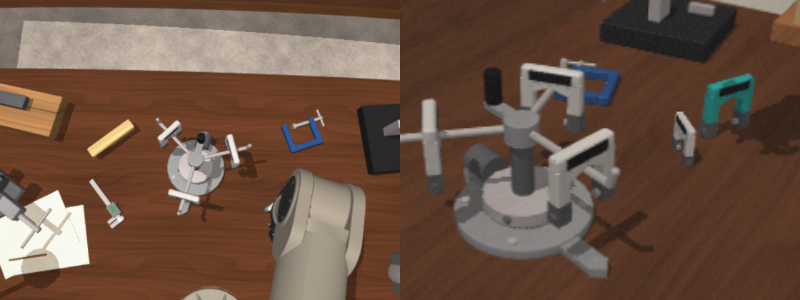

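The top view shows the gauge across the nose arm at (183,197), with the brush, caliper and clamp where they started. The side view shows it hanging level. Handing in.

```bash
python3 -c "
from bench import ticket;print(ticket.sign_off())"
```

```text
the job is handed in; nothing more can be done
None
```

The gauge is put away. I turned the rack 120° counter-clockwise by its knob so the empty arm is over the nose, then lowered the loose gauge onto that arm. I handed in at about 36 s, with the gripper well clear.

- **Tilt, found and mended:** After the first hang the gauge sat still but tilted about 7°. I re-seated it twice, shifting it sideways by 2.3 mm and then 3.5 mm. The first re-seat still left about 5.6°. In that one I pressed on a little with about 16 N, well under the limits.
- **Last checks:**
  - The gauge hangs about 124.5 mm from the pivot, square to the arm within about 1°.
  - It is level to about 1.5° in the last reading; that small tilt remains.
  - Two readings about 1 s apart agreed within noise, so it hangs still.
- **Rack position:** By the camera, the arm is within about 1–2° of the nose line, which is as close as I could measure.
- **Bystanders:** The caliper, clamp and brush look where they started, judged by eye in the last top view.

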